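# Roll the big socket into its bay on the layout mat

## Robot

A 6-joint arm with a two-finger parallel gripper is mounted at the origin on the work surface. World frame = base frame: x ahead of the robot, y to its left, z up, the work surface at z = 0. Lengths are in m, angles in rad, forces in N, time in s.
With the tool pointing down it reaches from about 0.35 to 0.95 m from the base axis. Payload 17.4 kg.
Tool frame: the origin (TCP) lies on the centre line of the jaws, within the pads' length; the fingertips stand 8 mm ahead of it and the grasp point (between the pads) lies 11 mm behind it; z points along the fingers, x is the direction in which the jaws open and shut, and the axes are right-handed (so a half turn about z gives the same grasp; the last joint's range is limited). The gripper opens to 93 mm and grips with 3 to 60 N. Pads are 15 mm wide; open, the fingers measure 128 mm over their backs; the gripper's body (75 mm by 188 mm) begins 65 mm behind the grasp point.
Start: joints at [1.083, 0.116, 1.442, -0, 1.584, -0.038], TCP at [0.293, 0.608, 0.202] pointing down, gripper open.
Joint ranges: [-2.83, 2.83], [-0.83, 2.19], [0.07, 2.5], [-1.14, 4.28], [0.01, 3], [-2.97, 2.97]. Speed limits (rad/s): [1.89, 1.89, 2.22, 3.14, 3.14, 3.14].

## Interface

Orientations are given as [roll, pitch, yaw] about the fixed x, y, z axes, in that order (R = Rz(yaw) Ry(pitch) Rx(roll)).
In Python, from cell import bot, fingers, planner, imaging, status gives the robot as it stands. The module is installed in compiled form; this text tells all that it offers. Calls block until the motion is done:
- bot.move_to(position, orientation): joint-space move of the TCP to a pose.
- bot.servo_line(position, feed=0.15, rotation=None, guard=None): straight line of the TCP; rotation=None keeps the orientation; feed is the mean speed in m/s. With guard (N) it stops when the force on the tool has changed by that much, and returns True; else False.
- bot.move_j(angles): joint-space move.
- fingers.move_gripper(opening, force=None): finger opening in m; force is the grip in N (None keeps the last); returns when the fingers have stopped.
- bot.hold(seconds).
- planner.solve_ik(position, orientation): joint angles nearest the present ones, or None.
- imaging.get_image(name): name is "side" or "top" or "wrist"; returns a dict with "frame" (384x512x3 uint8, red, green, blue), "intrinsics" (3x3 intrinsics, pixels), "eye" and "rotation" of the camera in the world; the wrist camera has in their place "tool_from_camera" (4x4, takes a point from camera to tool coordinates, whose origin is the TCP and whose axes are the tool frame's). Camera axes: x right, y down, z forward; pixel columns grow to the right and rows downward; lengths in m; the calibration is good to about 2 mm. A picture is of the moment at which its call begins: read the wrist's pose just before it. There is no depth.
A pose or a line that the arm cannot do raises bot.MotionError and nothing moves.
- bot.hand_in(): hands the job in, once; it reports no verdict.
Readings, each from a call of its own:
- status.read_time(): time.
- status.read_joints(): joint angles.
- status.read_dq(): joint speeds.
- status.read_joint_torque(): joint torques, N m.
- status.read_position(): TCP position.
- status.read_tool_rot(): TCP orientation.
- status.read_wrist_force(): force on the tool from outside, world axes, zero at the start.
- status.read_torque(): the same for the moment, N m.
- status.read_gripper_width(): finger opening in m.
Only numpy, scipy, OpenCV 4.12 (cv2) and the standard library are available. Lean on these libraries where they do the work, as an engineer would, in place of code of your own. Each camera call takes 0.05 s, during which the arm holds its last target.

## Task

The big red-banded socket lies on its side on the ribbed mat. Pushing only on its top with the fingertips, roll it along the mat into the empty yellow-lined bay, so that it comes to rest lying wholly inside the lines, and leave it there. Do not pick it up or slide it over, and leave the other tools and sockets where they are.

Things in the scene. Friction and masses are not known exactly. Their poses are not given: they have to be found in the camera images.
- socket: big dark steel socket with a wide red band, a plain cylinder 50 mm in diameter, 80 mm long, 0.4 to 0.8 kg, lying on its side on the mat. Origin at its centre, on its axis, 28 mm above the bench (its top: 53 mm). x is the cylinder's axis; z points up at the start and turns as it rolls. Under a fingertip pressed on with 5 to 20 N it rolls without slip, half as far as the fingertip moves; the mat soon stops it
- bay: empty bay, a rectangle of flat yellow painted lines, 8 mm wide, on the mat; clear inside 116 mm along its x, 70 mm along its y. Origin at its centre on the mat's surface, 3 mm above the bench; z up. The socket is to lie with its axis along the bay's x. It starts 105 to 165 mm from the socket, in the socket's rolling direction (bay y), on either side of it
- mat: grey ribbed flat mat, 340 mm (its x axis) by 480 mm (its y axis), 3 mm thick, fixed, level; origin at the centre of its underside, on the bench. Bay and socket lie along its y axis from one another
- blue_socket: bystander: upright chrome socket with a blue band, 32 mm diameter, 45 mm high, standing on the mat; origin at the centre of its foot
- green_socket: bystander: upright chrome socket with a green band, 36 mm diameter, 40 mm high, standing on the mat; origin at the centre of its foot
- ratchet: bystander: ratchet handle, red grip, about 210 mm long and 17 mm high, lying on the bench left of the mat; origin near its middle on the bench, long axis x
- screwdriver: bystander: orange screwdriver, 200 mm long, lying on the bench right of the mat, long axis x
- wrench: bystander: steel spanner, 190 mm long, lying on the bench right of the mat, long axis x

How it is judged:
On the way, in this order (a step that is already met when the one before it is completed fails the run):
1. the socket has rolled a quarter turn (angle between socket's own z axis and vertical above 1.35 rad), for 0.05 s.
2. the socket has rolled nearly half a turn (angle between socket's own z axis and vertical above 2.4 rad), for 0.05 s.
At the end, for the whole second after the job is handed in: the socket lies on its side on the mat at rest inside the yellow lines: its centre within 11 mm of the bay's centre across (bay y) and 19 mm along (bay x), its axis within 0.25 rad of the bay's x axis (y of socket in the frame of bay between -0.011 and 0.011 m and x of socket in the frame of bay between -0.019 and 0.019 m and angle between the x axis of socket and the x axis of bay, either way round below 0.25 rad and height (world z) of socket below 0.032 m and linear speed of socket below 0.01 m/s and angular speed of socket below 0.3 rad/s); the robot touches nothing.
It fails at once if the socket is lifted, carried or stood on end (centre more than 12 mm above its lying height) (height (world z) of socket above 0.04 m).
It fails at once if the fingers push the socket's side instead of its top (contact force between the fingers and socket above 0.5 N and height (world z) of the grasp point below 0.055 m).
It fails at once if a bystander is moved more than 15 mm (distance of any of blue_socket, green_socket, ratchet, screwdriver, wrench from where it was at the start of the episode above 0.015 m).
It also fails if it takes over 64 s, if anything falls off the work surface, if the arm or the gripper's body presses on something with over 40 N, if the wrist force passes 120 N, or if a joint passes its speed limit or range.

## Working session

There is one attempt and no reset: what is moved stays moved. The work goes in short steps, each a Python script; the robot and the scene stay as the last script left them, time stands still between calls to the robot, and variables do not carry over. Pictures are saved under pics/ and viewed, and the job is handed in when it is done.

```bash
mkdir -p pics; python3 - <<'E'
from cell import bot, fingers, planner, imaging, status
import cv2,numpy as np
for n in ("top","side"):
    d=imaging.get_image(n)
    cv2.imwrite(f"pics/{n}0.png",d["frame"][:,:,::-1])
    print(n,d["intrinsics"].tolist(),d["eye"],np.array(d["rotation"]).tolist())
print(status.read_time(),status.read_position(),status.read_tool_rot(),status.read_gripper_width())
E
```

```text
top [[413.0512513166069, 0.0, 255.4986273504665], [0.0, 413.0512513166069, 199.14596124088771], [0.0, 0.0, 1.0]] [ 0.4077434  -0.02626051  1.31342334] [-2.9877700473014888, 0.012336244133927421, -1.5737755805395497]
side [[404.0425285475388, 0.0, 255.61905300671108], [0.0, 404.0425285475388, 193.757458939172], [0.0, 0.0, 1.0]] [ 0.0024128  -0.77410734  0.67582546] [-2.158281293650883, -0.0012667873882350467, -0.6833469757981543]
0.1 [0.29341142 0.60768303 0.20108436] [-3.14156727e+00  1.00252364e-03  1.12100034e+00] 0.09323836116573073
```

View pics/top0.png

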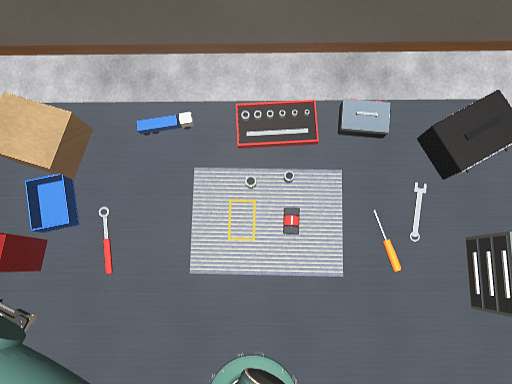

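View pics/side0.png

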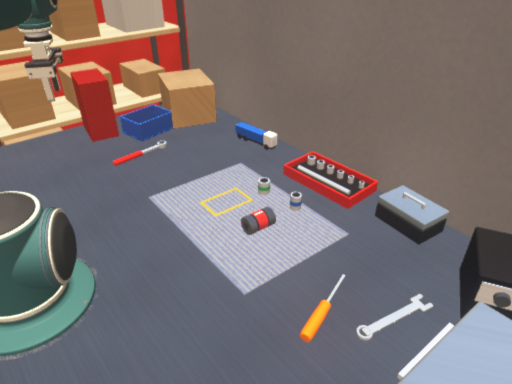

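The top view shows the bay outline at about (242,220) and the red-banded socket at about (291,220). The blue and green sockets stand at (289,176) and (251,182), further out in x. I'll measure these properly now.

```bash
cat > h.py <<'E'
from cell import bot, fingers, planner, imaging, status
import cv2,numpy as np
from scipy.spatial.transform import Rotation as Ro
def cam(d):
    R=np.array(d["rotation"]); 
    R=Ro.from_euler('xyz',R).as_matrix() if R.ndim==1 else R
    return np.array(d["intrinsics"]),np.array(d["eye"]),R
def toworld(d,uv,z):
    K,e,R=cam(d); uv=np.atleast_2d(uv).astype(float)
    r=(R@np.linalg.inv(K)@np.c_[uv,np.ones(len(uv))].T).T
    return e+r*((z-e[2])/r[:,2])[:,None]
def proj(d,P):
    K,e,R=cam(d); p=(K@R.T@(np.atleast_2d(P)-e).T).T
    return p[:,:2]/p[:,2:]
def rect(mask,box):
    m=np.zeros_like(mask);x0,y0,x1,y1=box;m[y0:y1,x0:x1]=mask[y0:y1,x0:x1]
    ys,xs=np.nonzero(m); return np.c_[xs,ys].astype(np.float32)
E
cat > m.py <<'E'
from h import *
d=imaging.get_image("top");f=d["frame"];hsv=cv2.cvtColor(f,cv2.COLOR_RGB2HSV)
yel=(cv2.inRange(hsv,(18,100,100),(35,255,255)))
red=cv2.inRange(hsv,(0,150,80),(8,255,255))|cv2.inRange(hsv,(172,150,80),(180,255,255))
dark=cv2.inRange(hsv,(0,0,0),(180,255,75))
mb=(200,172,340,272)
def show(n,m,z,box=mb):
    p=rect(m,box)
    if len(p)<5: print(n,"none");return
    w=toworld(d,p,z); c,s,a=cv2.minAreaRect((w[:,:2]*1000).astype(np.float32))
    print(n,len(p),"px c",p.mean(0),"mean",w.mean(0).round(4),"rect",np.round(c,1),np.round(s,1),round(a,2))
show("yel",yel,.003);show("red",red,.053);show("dark+red",dark|red,.045,(265,190,320,250))
s=f[165:280,185:350,::-1]
cv2.imwrite("pics/crop%d.png"%int(status.read_time()*100),cv2.resize(s,None,fx=4.5,fy=4.5,interpolation=cv2.INTER_NEAREST))
# mat angle
mat=cv2.inRange(hsv,(0,0,110),(180,60,255)); show("mat",mat,.003,(180,160,355,285))
for z in(0.003,): print(proj(d,[[0.4,0,0.003]]))
E
python3 m.py; ls pics
```

```text
yel 295 px c [241.64067 219.69153] mean [0.5452 0.0337 0.003 ] rect [545.8  34.3] [ 86.9 128.8] 87.31
red 124 px c [290.9113  219.87903] mean [ 0.5385 -0.1195  0.053 ] rect [ 538.7 -119.9] [44.5 29. ] 85.35
dark+red 143 px c [290.7972  220.45454] mean [ 0.5375 -0.1197  0.045 ] rect [ 535.3 -120.1] [46.2 73.1] 86.52
mat 16803 px c [264.93103 221.7441 ] mean [ 0.5394 -0.0403  0.003 ] rect [541.4 -46. ] [564.7 396.8] 89.65
[[252.28415519 265.71507018]]
crop15.png
side0.png
top0.png
```

```bash
python3 - <<'E'
from h import *
fingers.move_gripper(0.0,20)
for yaw in (np.pi/2,-np.pi/2):
    print(yaw,planner.solve_ik([.54,-.05,.26],[np.pi,0,yaw]))
bot.move_to([.54,-.05,.26],[np.pi,0,np.pi/2])
p=status.read_position();r=status.read_tool_rot()
d=imaging.get_image("wrist")
cv2.imwrite("pics/w1.png",d["frame"][:,:,::-1])
import pickle;pickle.dump((p,r,d),open("w1.pkl","wb"))
print(p,r,np.array(d["tool_from_camera"]).round(4).tolist(),status.read_time(),status.read_gripper_width(),status.read_wrist_force())
E
```

```text
1.5707963267948966 [-0.13936777 -0.18336809  1.64020547  0.          1.68475527 -1.71016409]
-1.5707963267948966 [-1.39367767e-01 -1.83368087e-01  1.64020547e+00 -4.44089210e-16
  1.68475527e+00  1.43142856e+00]
[ 0.54010669 -0.04947671  0.25993012] [-3.14147654e+00 -7.59102167e-05  1.57141472e+00] [[1.0, 0.0005, -0.0003, -0.0013], [-0.0004, 0.9579, 0.2871, -0.0804], [0.0004, -0.2871, 0.9579, -0.1833], [0.0, 0.0, 0.0, 1.0]] 4.15 0.0005363876595261786 [-0.00107775 -0.43539898 -0.22313128]
```

View pics/w1.png

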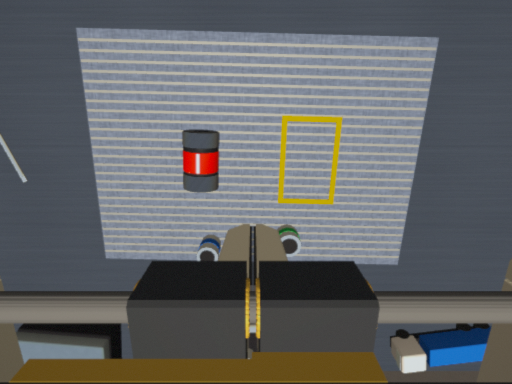

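View pics/crop15.png

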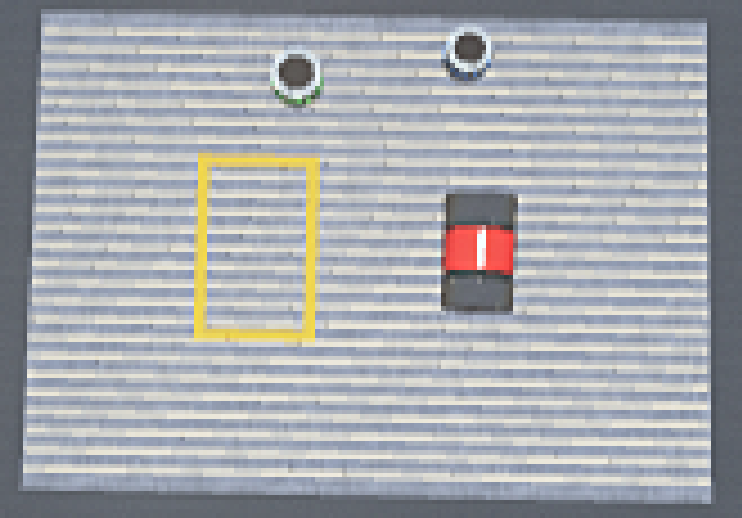

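```bash
cat > v.py <<'E'
from h import *
from scipy.optimize import least_squares
def wcam(p,r,d):
    T=np.eye(4);T[:3,:3]=Ro.from_euler('xyz',r).as_matrix();T[:3,3]=p
    C=T@np.array(d["tool_from_camera"])
    return dict(d,eye=C[:3,3],rotation=C[:3,:3])
def cyl(x,y,yaw,n=60):
    t=np.linspace(0,2*np.pi,n); a=np.array([np.cos(yaw),np.sin(yaw),0]);b=np.array([-a[1],a[0],0])
    c=np.array([x,y,.028]); 
    ring=.025*(np.outer(np.cos(t),b)+np.outer(np.sin(t),[0,0,1]))
    return np.r_[c+.04*a+ring,c-.04*a+ring]
def feats(poly):
    m=cv2.moments(poly.astype(np.float32).reshape(-1,1,2)); A=m['m00']
    return np.array([m['m10']/A,m['m01']/A,(m['mu20']/A)**.5,(m['mu02']/A)**.5,m['mu11']/A/10])
def socket(d,box):
    f=d["frame"];hsv=cv2.cvtColor(f,cv2.COLOR_RGB2HSV)
    red=cv2.inRange(hsv,(0,120,80),(8,255,255))|cv2.inRange(hsv,(172,120,80),(180,255,255))
    m=cv2.inRange(hsv,(0,0,0),(180,255,80))|red
    mm=np.zeros_like(m);x0,y0,x1,y1=box;mm[y0:y1,x0:x1]=m[y0:y1,x0:x1]
    cs=max(cv2.findContours(mm,0,1)[0],key=cv2.contourArea)
    h=cv2.convexHull(cs).reshape(-1,2); 
    F=feats(h)
    def res(q): return feats(cv2.convexHull(proj(d,cyl(*q)).astype(np.float32)).reshape(-1,2))-F
    x0=toworld(d,F[:2],.028)[0]
    s=least_squares(lambda q:res(q)[[0,1,4]],[x0[0],x0[1],0.])
    return s.x,res(s.x)
def bay(d,box):
    hsv=cv2.cvtColor(d["frame"],cv2.COLOR_RGB2HSV)
    p=rect(cv2.inRange(hsv,(18,110,90),(35,255,255)),box)
    h=cv2.convexHull(p).reshape(-1,2); w=toworld(d,h,.003)[:,:2]*1000
    return [np.round(q,2) for q in cv2.minAreaRect(w.astype(np.float32))]
E
python3 - <<'E'
from v import *
import pickle
p,r,d=pickle.load(open("w1.pkl","rb"));d=wcam(p,r,d)
print("w bay",bay(d,(260,100,360,215)),"sock",socket(d,(170,115,235,205)))
t=imaging.get_image("top")
print("t bay",bay(t,(215,190,265,250)),"sock",socket(t,(275,200,310,240)))
for n in("w","t"):
    D=d if n=="w" else t
    hsv=cv2.cvtColor(D["frame"],cv2.COLOR_RGB2HSV)
# mat edges corners hand-read
print("mat w",toworld(d,[[81,32],[437,39],[105,262],[400,267]],.003).round(4)[:,:2].tolist())
c=np.array([[41,10],[707,18],[22,488],[712,502]])/4.5+[185,165]-.5
print("mat t",toworld(t,c,.003).round(4)[:,:2].tolist())
# fingertip extents
T=np.array(d["tool_from_camera"]);K=np.array(d["intrinsics"]);print(K.tolist())
for uv in([238,226],[268,226],[252,226],[220,260],[287,260]):
    ray=T[:3,:3]@np.linalg.inv(K)@[*uv,1];o=T[:3,3]; s=(.008-o[2])/ray[2];print(uv,(o+s*ray).round(4))
E
```

```text
w bay [array([547.8 ,  32.38]), array([ 86.2 , 132.31]), np.float64(88.67)] sock (array([ 0.53930426, -0.12330275, -0.04546882]), array([5.50200318e-04, 1.58029762e-03, 4.28206471e-01, 1.13953166e+00,
       8.18011475e-02]))
t bay [array([521.78,  31.07]), array([92.54, 82.74]), np.float64(89.79)] sock (array([ 5.36168244e-01, -1.25192610e-01, -1.36269209e-10]), array([ 0.05196912, -0.09584721,  0.597101  , -0.95788782,  1.4145448 ]))
mat w [[0.3743, -0.2778], [0.3822, 0.1946], [0.7166, -0.2939], [0.7254, 0.1941]]
mat t [[0.7188, 0.1905], [0.7101, -0.29], [0.3782, 0.1969], [0.3674, -0.2815]]
[[300.30606350049663, 0.0, 252.35023058369612], [0.0, 300.30606350049663, 189.5955731542213], [0.0, 0.0, 1.0]]
[238, 226] [-0.0113  0.0032  0.008 ]
[268, 226] [0.0094 0.0032 0.008 ]
[252, 226] [-0.0016  0.0032  0.008 ]
[220, 260] [-0.0245  0.0295  0.008 ]
[287, 260] [0.0234 0.0295 0.008 ]
```

```bash
cat > s.py <<'E'
from v import *
def ori(yaw): return [np.pi,0,yaw]
YAW=np.pi/2-0.03
D=np.array([0.03,1.0,0])/np.hypot(1,.03)
def stroke(sx,sy,a=-8e-3,b=8e-3,press=.0008,feed=.06,verbose=True,ztouch=None):
    """roll: contact from tool offset a (tcp rel. socket) to b; returns predicted socket pos"""
    c=np.array([sx,sy,0]); L=2*(b-a)
    s=c+D*a
    bot.servo_line([s[0],s[1],.069],feed=.15,rotation=ori(YAW))
    hit=bot.servo_line([s[0],s[1],.056],feed=.02,guard=4)
    z=status.read_position()[2]; f0=status.read_wrist_force()
    if not hit: print("no contact",z); bot.servo_line([s[0],s[1],.08]); return None
    e=s+D*L
    bot.servo_line([s[0],s[1],z-press],feed=.02); f1=status.read_wrist_force()
    bot.servo_line([e[0],e[1],z-press],feed=feed)
    f2=status.read_wrist_force()
    bot.servo_line([e[0],e[1],.075],feed=.1)
    if verbose: print("z",round(z,4),"f",np.round(f0,1),np.round(f1,1),np.round(f2,1),"t",status.read_time())
    return (c+D*L/2)[:2]
E
python3 - <<'E'
from s import *
t0=cv2.imread("pics/top0.png")[:,:,::-1]
d=dict(frame=t0.copy(),intrinsics=[[413.0512513166069,0,255.4986273504665],[0,413.0512513166069,199.14596124088771],[0,0,1]],eye=[0.4077434,-0.02626051,1.31342334],rotation=[-2.9877700473014888,0.012336244133927421,-1.5737755805395497])
print("t bay",bay(d,(215,190,265,250)),"sock",socket(d,(275,200,310,240)))
bot.move_to([.5393,-.135,.085],ori(YAW))
print(stroke(.5395,-.1235,a=-6e-3,b=6e-3),status.read_time())
p=status.read_position();r=status.read_tool_rot()
w=imaging.get_image("wrist");cv2.imwrite("pics/w2.png",w["frame"][:,:,::-1])
import pickle;pickle.dump((p,r,w),open("w2.pkl","wb"));print(p,r)
E
```

```text
t bay [array([545.87,  34.45]), array([ 84.69, 129.46]), np.float64(87.95)] sock (array([ 5.37763029e-01, -1.20155896e-01, -3.80455860e-05]), array([ 0.01184082, -0.00427694,  0.36516403,  4.13937027,  0.06746668]))
no contact 0.056065230829359804
None 6.375
[ 0.53985985 -0.12966088  0.08092146] [3.13971049e+00 4.64028944e-04 1.54076183e+00]
```

View pics/w2.png

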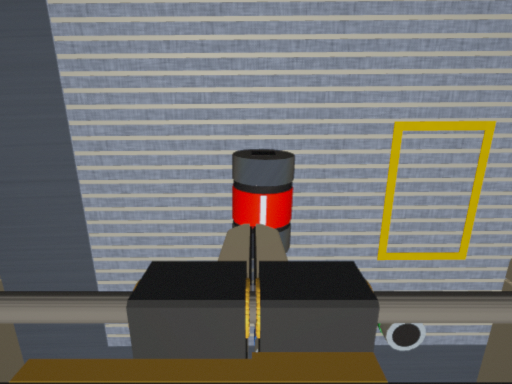

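```bash
python3 - <<'E'
from s import *
import pickle
p,r,w=pickle.load(open("w2.pkl","rb"));d=wcam(p,r,w)
print(d["eye"],"bay",bay(d,(370,110,512,270)))
print("sock red-only/hull:",socket(d,(225,140,300,225)))
R=Ro.from_euler('xyz',r).as_matrix()
for q in [(0,0,.008),(0,-.0075,.008),(0,.0075,.008),(.0105,-.0075,.008),(0,0,-.011)]:
    print(q,proj(d,p+R@np.array(q)).round(1))
for y in(-.12,-.1235,-.127):
    print(y,proj(d,cyl(.539,y,-.03)).min(0),proj(d,cyl(.539,y,-.03)).max(0))
    for x in (.499,.539,.579): print(proj(d,[[x,y,.053]]))
im=w["frame"][180:270,190:320,::-1];cv2.imwrite("pics/w2c.png",cv2.resize(im,None,fx=6,fy=6,interpolation=2))
w=imaging.get_image("side");cv2.imwrite("pics/s2.png",cv2.resize(w["frame"][140:300,180:400,::-1],None,fx=3.5,fy=3.5))
E
```

```text
[ 0.45914847 -0.12848962  0.26411594] bay [array([547.67,  32.74]), array([ 86.53, 132.11]), np.float64(88.67)]
sock red-only/hull: (array([ 5.27700667e-01, -1.22892400e-01,  2.74374995e-05]), array([0.07250579, 0.37146118, 0.26653458, 9.86832417, 1.9556917 ]))
(0, 0, 0.008) [[254.4 221.7]]
(0, -0.0075, 0.008) [[254.4 211.4]]
(0, 0.0075, 0.008) [[254.3 231.7]]
(0.0105, -0.0075, 0.008) [[269.8 211.4]]
(0, 0, -0.011) [[254.5 233.5]]
-0.12 [234.68406187 146.43711355] [298.27855543 257.43788155]
[[266.20070512 157.10319944]]
[[267.07211073 209.83833612]]
[[267.8584411  257.42494669]]
-0.1235 [230.23939766 146.5556588 ] [293.80028622 257.55340478]
[[261.2793694  157.24666492]]
[[262.40317459 209.96674262]]
[[263.41727803 257.54047905]]
-0.127 [225.79596971 146.67417425] [289.32326955 257.66889593]
[[256.35954782 157.39008625]]
[[257.73560124 210.09511165]]
[[258.977348   257.65597933]]
```

View pics/w2c.png

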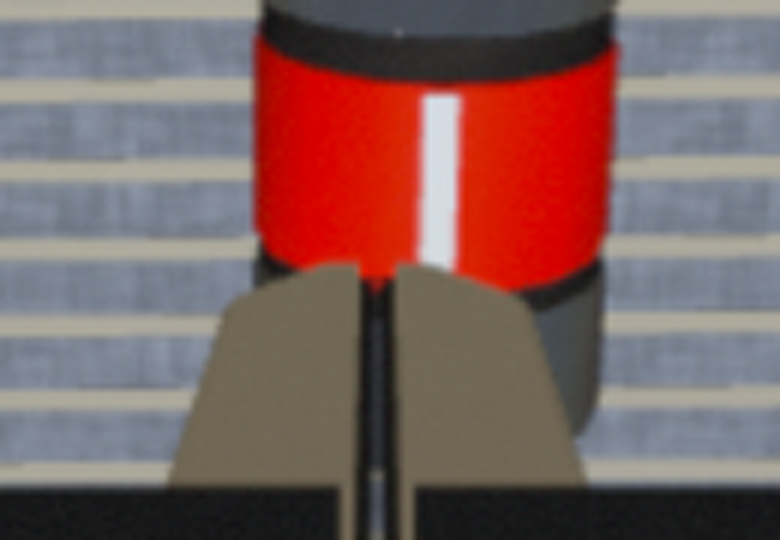

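View pics/s2.png

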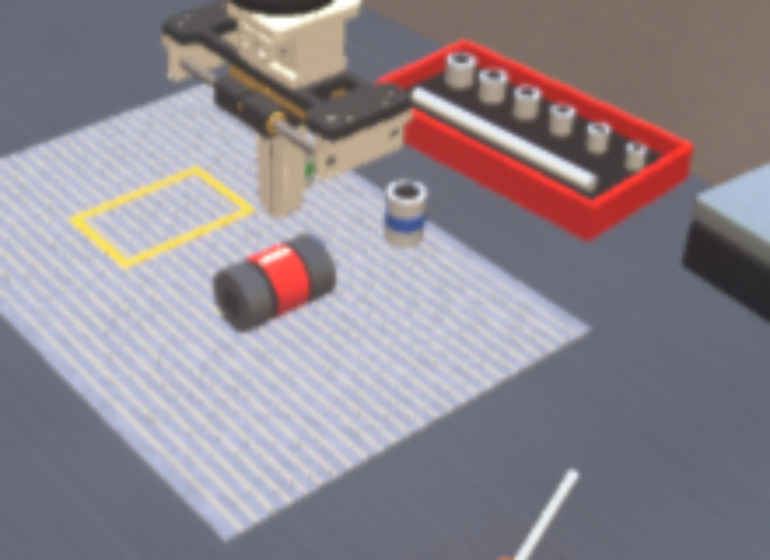

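```bash
python3 - <<'E'
from s import *
import pickle
p,r,w=pickle.load(open("w2.pkl","rb"))
d=imaging.get_image("side")
R=Ro.from_euler('xyz',r).as_matrix()
for q in [(0,0,.008),(0,-.0075,.008),(0,.0075,.008),(-.0105,-.0075,.008),(0,0,-.011)]:
    print(q,proj(d,p+R@np.array(q)).round(1))
for x in(.499,.539,.579): print("top line",proj(d,[x,-.1235,.053]).round(1))
print("fit",socket(d,(235,200,282,240)))
im=d["frame"][150:240,210:310,::-1];cv2.imwrite("pics/s3.png",cv2.resize(im,None,fx=6,fy=6,interpolation=cv2.INTER_NEAREST))
E
```

```text
(0, 0, 0.008) [[259.2 208.1]]
(0, -0.0075, 0.008) [[256.9 209.2]]
(0, 0.0075, 0.008) [[261.5 207.1]]
(-0.0105, -0.0075, 0.008) [[259.4 211.1]]
(0, 0, -0.011) [[259.2 202. ]]
top line [[245.2 219.3]]
top line [[257.4 213.4]]
top line [[269.1 207.8]]
fit (array([ 5.49319548e-01, -1.28595698e-01, -2.75431584e-06]), array([ 0.00589469,  0.05406653,  5.82845715,  2.33361272, -2.62809918]))
```

View pics/s3.png

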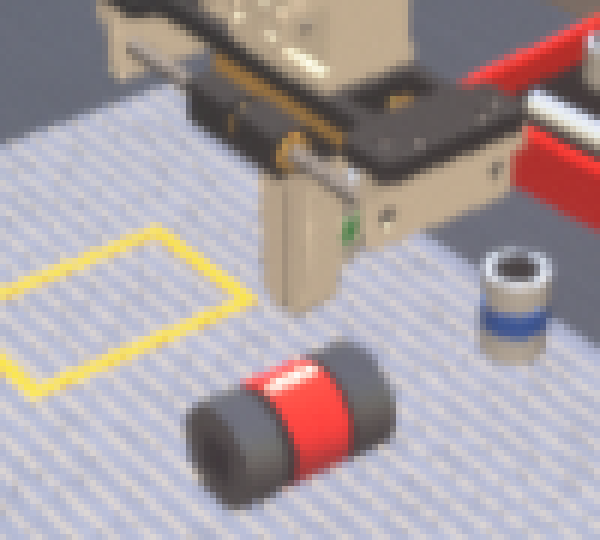

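The stated tip position (8 mm ahead of the TCP) doesn't match either camera. Both show the closed tips about 11 mm behind the TCP, so I'll check whether the tips move with jaw opening before I touch anything.

```bash
python3 - <<'E'
from s import *
ims=[]
bot.servo_line([.54,-.1235,.12],feed=.2)
for o in (0,.04,.093):
    fingers.move_gripper(o,20)
    p=status.read_position();r=status.read_tool_rot();R=Ro.from_euler('xyz',r).as_matrix()
    row=[]
    for n,box in(("side",(210,125,320,215)),("wrist",(150,150,360,300))):
        d=imaging.get_image(n)
        if n=="wrist": d=wcam(p,r,d)
        f=d["frame"].copy()
        print(o,n,[proj(d,p+R@np.array(q))[0].round(1).tolist() for q in [(0,0,.008),(0,0,-.011)]])
        k=380/(box[2]-box[0])
        c=cv2.resize(f[box[1]:box[3],box[0]:box[2],::-1],(380,200 if 0 else 200))
        c=cv2.resize(f[box[1]:box[3],box[0]:box[2],::-1],None,fx=k,fy=k)[:200+0] if 0 else cv2.resize(f[box[1]:box[3],box[0]:box[2],::-1],(250,195))
        row.append(c)
    ims.append(np.vstack(row))
cv2.imwrite("pics/o1.png",np.hstack(ims));print(status.read_time(),p)
E
```

```text
0 side [[257.6, 194.8], [257.6, 188.4]]
0 wrist [[254.4, 221.7], [254.5, 233.5]]
0.04 side [[257.8, 194.4], [257.8, 188.0]]
0.04 wrist [[254.4, 221.7], [254.5, 233.5]]
0.093 side [[257.8, 194.4], [257.8, 188.0]]
0.093 wrist [[254.4, 221.7], [254.5, 233.5]]
9.1917 [ 0.5400184 -0.1235052  0.120006 ]
```

View pics/o1.png

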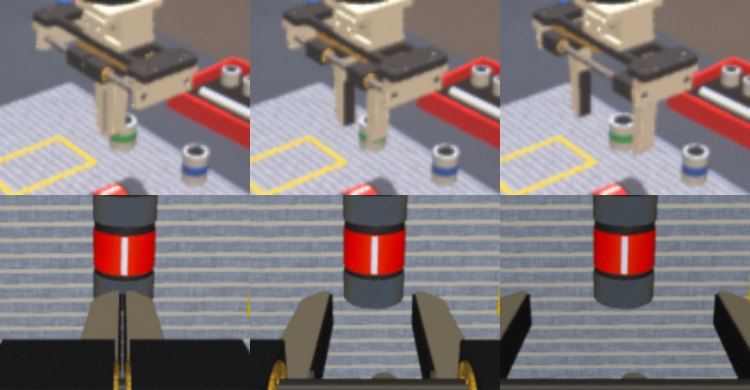

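```bash
cat > s.py <<'E'
from v import *
def ori(yaw): return [np.pi,0,yaw]
YAW=-0.025
D=np.array([0.025,1.0,0])/np.hypot(1,.025)
def stroke(sx,sy,a=-6e-3,b=6e-3,press=.0005,feed=.06,z=None,L=None):
    c=np.array([sx,sy,0]); L=2*(b-a) if L is None else L
    s=c+D*a
    bot.servo_line([s[0],s[1],.052],feed=.2)
    if z is None:
        hit=bot.servo_line([s[0],s[1],.036],feed=.02,guard=4)
        z=status.read_position()[2]
        if not hit: print("no contact",z); bot.servo_line([s[0],s[1],.08]); return None
        print("touch z",round(z,4),np.round(status.read_wrist_force(),1))
    e=s+D*L
    bot.servo_line([s[0],s[1],z-press],feed=.03); f1=status.read_wrist_force()
    bot.servo_line([e[0],e[1],z-press],feed=feed); f2=status.read_wrist_force()
    bot.servo_line([e[0],e[1],.052],feed=.15)
    print("f",np.round(f1,1),np.round(f2,1),"t",round(status.read_time(),2))
    return (c+D*L/2)[:2],z
def snap(name):
    p=status.read_position();r=status.read_tool_rot();d=wcam(p,r,imaging.get_image("wrist"))
    cv2.imwrite(f"pics/{name}.png",d["frame"][:,:,::-1]); 
    import pickle;pickle.dump(d,open(name+".pkl","wb"));return d
E
python3 - <<'E'
from s import *
fingers.move_gripper(.03,20)
bot.move_to([.5395,-.130,.07],ori(YAW))
print(status.read_wrist_force(),status.read_time())
print(stroke(.5395,-.1235))
d=snap("w4");print(status.read_time(),status.read_position())
E
```

```text
[ 0.05470104 -1.18726396  0.01630614] 11.6833
touch z 0.0362 [-1.1  0.6  5.3]
f [-3.5 -0.6  5.9] [0.9 0.2 6.5] t 13.76
(array([ 0.53979991, -0.11150375]), np.float64(0.03619647767150722))
13.8083 [ 0.53996172 -0.10559567  0.05171783]
```

View pics/w4.png

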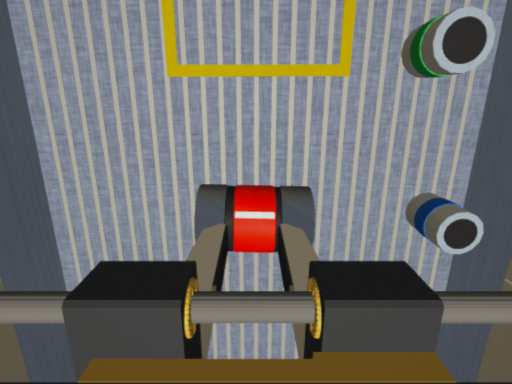

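```bash
python3 - <<'E'
from s import *
import pickle
d=pickle.load(open("w4.pkl","rb"))
hsv=cv2.cvtColor(d["frame"],cv2.COLOR_RGB2HSV)
red=cv2.inRange(hsv,(0,120,80),(8,255,255))|cv2.inRange(hsv,(172,120,80),(180,255,255))
p=rect(red,(220,170,290,270));print(p.min(0),p.max(0))
for y in(-.105,-.1115,-.118,-.1235): 
    q=proj(d,cyl(.54,y,-.025));print(y,q.min(0).round(1),q.max(0).round(1), [proj(d,[.54,y+.025*np.sin(t),.028+.025*np.cos(t)])[0].round(1).tolist() for t in(0,.25,.5,.75)])
print("fit",socket(d,(190,175,320,256)))
E
```

```text
[233. 185.] [276. 252.]
-0.105 [191.1 176. ] [313.4 244.5] [[252.3, 223.4], [252.0, 214.2], [251.8, 204.6], [251.6, 195.6]]
-0.1115 [191.9 184.6] [313.1 252.6] [[252.5, 232.4], [252.3, 223.4], [252.1, 213.9], [251.9, 204.8]]
-0.118 [192.7 192.9] [312.8 260.5] [[252.7, 241.3], [252.5, 232.4], [252.3, 223.0], [252.1, 213.9]]
-0.1235 [193.4 199.8] [312.5 267.2] [[252.9, 248.7], [252.7, 239.9], [252.5, 230.5], [252.3, 221.5]]
fit (array([ 5.41473672e-01, -1.10350149e-01,  2.64978675e-05]), array([ 1.95220781e-03,  1.97003255e-01,  5.53147277e+00, -1.91887135e-01,
       -1.91706745e+00]))
```

```bash
python3 - <<'E'
from s import *
x,y=.541,-.1113
for i in range(3):
    (x,y),z=stroke(x,y,a=-.0065,b=.0065,z=.0352,press=0,feed=.08)
    print(x,y)
d=snap("w5");print(status.read_time(),status.read_position())
for yy in (y-.006,y,y+.006): 
    q=proj(d,cyl(x,yy,-.025));print(yy,q.min(0).round(1),q.max(0).round(1))
hsv=cv2.cvtColor(d["frame"],cv2.COLOR_RGB2HSV)
red=cv2.inRange(hsv,(0,120,80),(8,255,255))|cv2.inRange(hsv,(172,120,80),(180,255,255))
p=rect(red,(200,140,310,290));print(p.min(0),p.max(0))
E
```

```text
f [-7.  -0.4 13.4] [-3.1  0.1 12.6] t 15.5
0.5413248984850827 -0.0983040605966944
f [-7.1  0.1 14.2] [-2.4  0.3 12.4] t 17.19
0.5416497969701654 -0.0853081211933888
f [-7.7  0.6 14.3] [-3.4  0.4 12.2] t 18.88
0.541974695455248 -0.07231218179008321
18.9333 [ 0.54216887 -0.06578192  0.05160652]
-0.07831218179008322 [192.3 193.1] [312.3 260.7]
-0.07231218179008321 [191.5 185.5] [312.6 253.4]
-0.0663121817900832 [190.8 177.6] [312.9 246. ]
[232. 187.] [275. 253.]
```

View pics/w5.png

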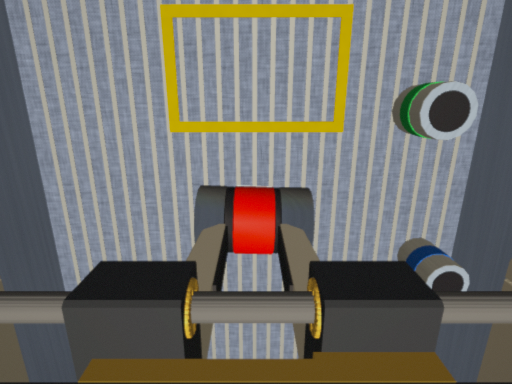

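Each stroke rolls the socket exactly half the fingertip travel: the band is at rows 187–253 against a predicted 185–253. I'll continue.

```bash
python3 - <<'E'
from s import *
x,y=.542,-.0725
for i in range(6):
    (x,y),z=stroke(x,y,a=-.0065,b=.0065,z=.0352,press=0,feed=.08)
print(x,y)
d=snap("w6");print(status.read_time(),status.read_position())
for yy in (y-.006,y,y+.006): 
    q=proj(d,cyl(x,yy,-.025));print(yy,q.min(0).round(1),q.max(0).round(1))
hsv=cv2.cvtColor(d["frame"],cv2.COLOR_RGB2HSV)
red=cv2.inRange(hsv,(0,120,80),(8,255,255))|cv2.inRange(hsv,(172,120,80),(180,255,255))
p=rect(red,(200,140,310,290));print(p.min(0),p.max(0))
E
```

```text
f [-7.1  0.7 13.7] [-2.9  0.9 12. ] t 20.62
f [-7.4  1.4 13.6] [-3.6  0.5 11.4] t 22.32
f [-7.   0.3 14.3] [-4.2  0.3 12.1] t 24.01
f [-6.8  0.1 15. ] [-3.3  0.4 12.4] t 25.7
f [-6.8 -0.2 14.1] [-4.3  0.5 12.2] t 27.39
f [-7.2 -0.2 14.4] [-3.2  0.7 13.2] t 29.08
0.543949390910496 0.005475636419833577
29.1333 [0.54412706 0.0120128  0.05160065]
-0.0005243635801664235 [192.3 193.2] [312.3 260.8]
0.005475636419833577 [191.5 185.6] [312.6 253.5]
0.011475636419833577 [190.8 177.7] [312.9 246.1]
[235. 186.] [278. 252.]
```

View pics/w6.png

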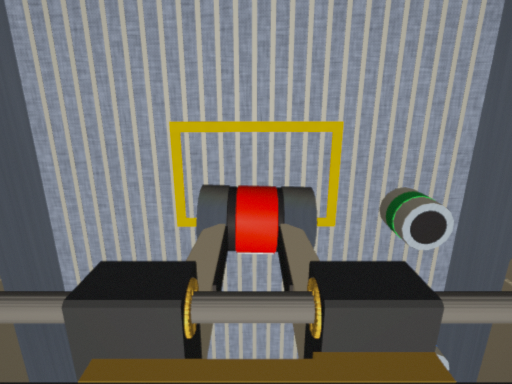

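```bash
python3 - <<'E'
from s import *
x,y=.5445,.0056
for i in range(2):
    (x,y),z=stroke(x,y,a=-.0068,b=.0068,z=.0352,press=0,feed=.08)
print(x,y)
bot.servo_line([x,y-.06,.10],feed=.2)
d=snap("w7");print(status.read_time(),status.read_position())
E
```

```text
f [-6.6  0.5 14. ] [-3.4 -0.4 12.7] t 30.84
f [-6.5  0.2 13.7] [-2.2  0.5 12.9] t 32.55
0.5451797875995574 0.032791503982300935
33.1583 [ 0.54468988 -0.02662329  0.09867774]
```

View pics/w7.png

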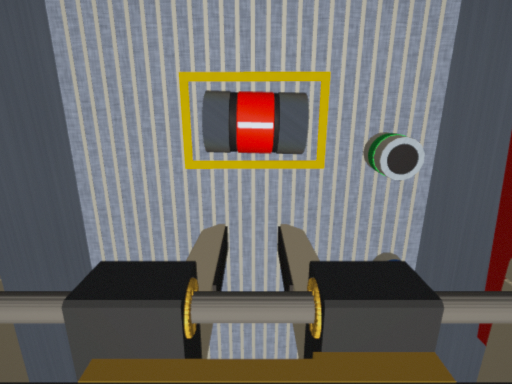

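```bash
python3 - <<'E'
from s import *
import pickle
d=pickle.load(open("w7.pkl","rb"))
print("w bay",bay(d,(170,60,340,180)),"sock",socket(d,(195,85,315,160)))
bot.move_to([.35,-.35,.25],ori(YAW))
t=imaging.get_image("top");cv2.imwrite("pics/t7.png",cv2.resize(t["frame"][150:290,180:360,::-1],None,fx=4,fy=4))
print("t bay",bay(t,(215,190,265,250)),"sock",socket(t,(232,203,254,238)),status.read_time())
E
```

```text
w bay [array([547.58,  31.99]), array([ 85.3 , 132.58]), np.float64(88.56)] sock (array([ 0.5481241 ,  0.03352302, -0.02154145]), array([ 0.05733521, -0.21332806,  1.81356828,  0.27302512, -1.45732735]))
t bay [array([545.87,  34.45]), array([ 84.69, 129.46]), np.float64(87.95)] sock (array([0.54709526, 0.03562805, 0.00204854]), array([-3.04404312e-03, -1.48265281e-03,  3.61414684e-01,  4.55008073e+00,
       -4.59812970e-02])) 34.7083
```

View pics/t7.png

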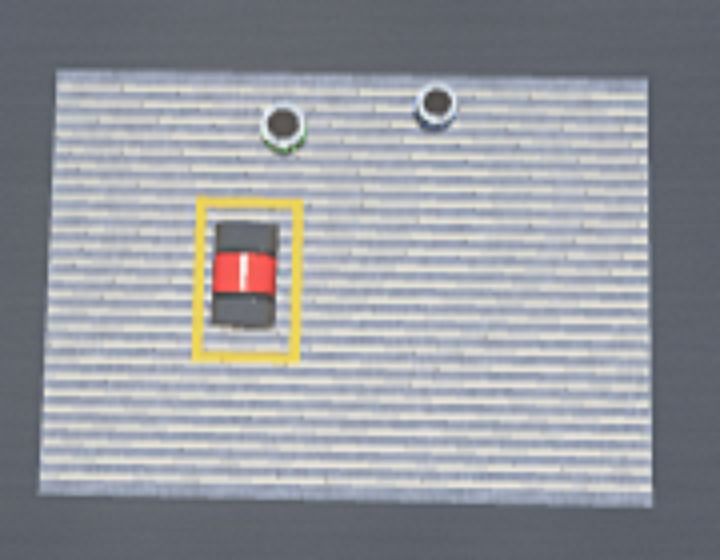

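Both cameras put the socket within about 2 mm of the bay centre in both directions, with its axis aligned. The upright sockets look unmoved and the arm is clear, so I'm handing in.

```bash
python3 -c "
from h import *
bot.hold(.3);print(status.read_dq().round(3));bot.hand_in();print(status.read_time())"
```

```text
[-0.003 -0.002  0.    -0.     0.001 -0.003]
the job is handed in; nothing more can be done
the job is handed in; nothing more can be done
```

The socket is lying inside the yellow-lined bay, and I handed the job in at about 35 s. `hand_in` reports no verdict, so the result isn't confirmed.

**What I did:** I rolled the socket about 156 mm, nearly a full turn, with 12 short strokes of both fingertips on its top. The press was about 6 N on the first stroke and 11–15 N on the rest. It rolled half the fingertip travel without visible slip, then I moved the arm clear.

**Last checks:**

| Camera | Offset across the bay (limit 11 mm) | Offset along the bay (limit 19 mm) | Axis angle to the bay (limit 0.25 rad) |
|---|---|---|---|
| Wrist | about 1.5 mm | about 0.5 mm | under 0.01 rad |
| Top | about 1.2 mm | about 1.2 mm | about 0.04 rad |

The blue and green sockets looked unmoved in the pictures. I did not re-check the ratchet, screwdriver and wrench at the end, but the arm never worked near them.

**What disagreed:**
- **Fingertip position:** the text puts the fingertips 8 mm ahead of the TCP. The side and wrist views showed them about 11 mm behind it, and the first touch suggested about 17 mm behind.
- **First stroke attempt:** because of this it touched nothing, and the socket had not moved when I looked afterwards.
- **Risk to the result:** during contact the reported TCP height was about 0.035–0.036 m. Taking the stated 11 mm literally puts the grasp point at about 0.047 m, below the 0.055 m limit for pushing the side. By the fingertips actually seen on top of the socket (53 mm), it was at about 0.072 m. I relied on that second reading and could not confirm which one the judge uses.

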